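# Switch on the inspection bench in order

## Robot

A 6-joint arm with a two-finger parallel gripper is mounted at the origin on a cart in front of the work surface, level with it; the furniture and walls round the work are solid. World frame = base frame: x ahead of the robot, y to its left, z up, the work surface at z = 0. Lengths are in m, angles in degrees, forces in N, time in s.
With the tool pointing down it reaches from about 0.325 to 0.775 m from the base axis. Payload 5.5 kg.
Tool frame: the origin (TCP) lies at the centre of the arm's flange, where the gripper is bolted on; the fingertips stand 182 mm ahead of it and the grasp point (between the pads) lies 163 mm ahead of it; z points along the fingers, y is the direction in which the jaws open and shut (so a half turn about z gives the same grasp; the last joint's range is limited). The gripper opens to 88 mm and grips with 3 to 60 N. Pads are 20 mm wide; open, the fingers measure 115 mm over their backs; the gripper's body (75 mm by 178 mm) begins 61 mm behind the grasp point.
Start: joints at [66.709, 5.22, 70.514, -0, 104.267, -3.249], TCP at [0.206, 0.564, 0.405] pointing down, gripper open.
Joint ranges: [-164.24, 164.24], [-49.07, 125.15], [9.68, 141.18], [-86.29, 266.29], [3.28, 154.24], [-151.56, 151.56]. Speed limits (degrees/s): [147.25, 147.25, 172.46, 180, 180, 180].

## Interface

Orientations are given as [roll, pitch, yaw] about the fixed x, y, z axes, in that order (R = Rz(yaw) Ry(pitch) Rx(roll)).
In Python, from station import r gives the robot as it stands. The module is installed in compiled form; this text tells all that it offers. Calls block until the motion is done:
- r.reach(position, orientation): joint-space move of the TCP to a pose.
- r.servo_line(position, rotation=None, speed=0.15): straight line of the TCP; rotation=None keeps the orientation; speed is the mean speed in m/s.
- r.move_joints(angles): joint-space move.
- r.let_go() and r.grab(squeeze=None): open the fingers fully, or close them until they stop; squeeze is the grip in N (None keeps the last).
- r.wait(seconds).
- r.inverse_kinematics(position, orientation): joint angles nearest the present ones, or None.
- r.sense(): the state.
- r.snapshot(name): name is "scene" or "top" or "wrist"; returns a dict with "frame" (384x512x3 uint8, red, green, blue), "fx", "fy", "cx", "cy" (pixels), "R" (3x3) and "t" (3): a world point X has camera coordinates R X + t. Camera axes: x right, y down, z forward; pixel columns grow to the right and rows downward; lengths in m; the calibration is good to about 2 mm. A picture is of the moment at which its call begins. There is no depth.
A pose or a line that the arm cannot do raises r.IKError and nothing moves.
- r.hand_in(): hands the job in, once; it reports no verdict.
The state is a dict: "clock": time; "joints": joint angles; "joint_vel": joint speeds; "joint_torque": joint torques, N m; "tcp_pos": TCP position; "orientation": TCP orientation; "contact_force": force on the tool from outside, world axes, zero at the start; "torque": the same for the moment, N m; "opening": finger opening in m.
Only numpy, scipy, OpenCV 4.12 (cv2) and the standard library are available. Lean on these libraries where they do the work, as an engineer would, in place of code of your own. Each camera call takes 0.05 s, during which the arm holds its last target.

## Task

Switch on the inspection bench with its push switches: lightly press down the square key, then the round key, then the long bar key, in that order, so that each stays down. Leave the plus-shaped key up, and do not lift or shove the switch boxes or disturb the vial, the brass weight and the loupe.

Things in the scene. Friction and masses are not known exactly. Their poses are not given: they have to be found in the camera images.
- square_switch: loose grey switch box, 66 x 66 mm, housing 36 mm tall, about 0.7 kg, on rubber feet on a 36 mm thick fixed wooden board on the table (board top at z = 0.036); its key has a square cap, 28 x 28 mm. Origin: centre of its underside, z up. A short cable gland sticks out 7 mm at its +x (far) side
- square_key_top (a point): centre of the top face of the black key with a square cap, 28 x 28 mm; 50 mm above the board when up (z = 0.086) (14 mm above the housing). It moves down with the key
- square_key (a joint): how far this key has been pushed down (m): 0 = up, 0.010 = at its stop, still 4 mm above the housing; it moves straight down against about 4 N of friction, has no spring, and stays where it is left; it counts as on from 0.005
- round_switch: loose grey switch box, 66 x 66 mm, housing 36 mm tall, about 0.7 kg, on rubber feet on a 36 mm thick fixed wooden board on the table (board top at z = 0.036); its key has a round cap, 30 mm in diameter. Origin: centre of its underside, z up. A short cable gland sticks out 7 mm at its +x (far) side
- round_key_top (a point): centre of the top face of the black key with a round cap, 30 mm in diameter; 50 mm above the board when up (z = 0.086) (14 mm above the housing). It moves down with the key
- round_key (a joint): how far this key has been pushed down (m): 0 = up, 0.010 = at its stop, still 4 mm above the housing; it moves straight down against about 4 N of friction, has no spring, and stays where it is left; it counts as on from 0.005
- bar_switch: loose grey switch box, 66 x 66 mm, housing 36 mm tall, about 0.7 kg, on rubber feet on a 36 mm thick fixed wooden board on the table (board top at z = 0.036); its key has a long narrow bar-shaped cap, 14 x 50 mm (long side along the box's own y). Origin: centre of its underside, z up. A short cable gland sticks out 7 mm at its +x (far) side
- bar_key_top (a point): centre of the top face of the black key with a long narrow bar-shaped cap, 14 x 50 mm (long side along the box's own y); 50 mm above the board when up (z = 0.086) (14 mm above the housing). It moves down with the key
- bar_key (a joint): how far this key has been pushed down (m): 0 = up, 0.010 = at its stop, still 4 mm above the housing; it moves straight down against about 4 N of friction, has no spring, and stays where it is left; it counts as on from 0.005
- cross_switch: loose grey switch box, 66 x 66 mm, housing 36 mm tall, about 0.7 kg, on rubber feet on a 36 mm thick fixed wooden board on the table (board top at z = 0.036); its key has a plus-shaped cap, 38 mm across with 12 mm wide arms. Origin: centre of its underside, z up. A short cable gland sticks out 7 mm at its +x (far) side
- cross_key_top (a point): centre of the top face of the black key with a plus-shaped cap, 38 mm across with 12 mm wide arms; 50 mm above the board when up (z = 0.086) (14 mm above the housing). It moves down with the key
- cross_key (a joint): how far this key has been pushed down (m): 0 = up, 0.010 = at its stop, still 4 mm above the housing; it moves straight down against about 4 N of friction, has no spring, and stays where it is left; it counts as on from 0.005
- vial: small white sample vial with a ribbed cap, loose, 26 mm in diameter, 52 mm tall, standing upright; bystander. Origin: centre of its underside
- weight: brass check weight with a knob, loose, 29 mm in diameter, 30 mm tall, standing upright; bystander. Origin: centre of its underside
- loupe: black watchmaker's loupe, loose, 38 mm in diameter, 30 mm tall, standing upright; bystander. Origin: centre of its underside

How it is judged:
By the outcome, as a careful person would: the job done as asked, in the order asked, and still so for the second after the job is handed in, with the robot touching nothing.
It also fails if it takes over 42 s, if anything falls off the work surface, if the arm or the gripper's body presses on something with over 40 N, if the wrist force passes 120 N, or if a joint passes its speed limit or range.

## Working session

There is one attempt and no reset: what is moved stays moved. The work goes in short steps, each a Python script; the robot and the scene stay as the last script left them, time stands still between calls to the robot, and variables do not carry over. Pictures are saved under pics/ and viewed, and the job is handed in when it is done.

```bash
mkdir -p pics
python3 - <<'E'
from station import r
import cv2,numpy as np
s=r.sense();print(s)
for n in("scene","top","wrist"):
    d=r.snapshot(n);cv2.imwrite(f"pics/{n}0.png",d["frame"][:,:,::-1]);
    print(n,d["fx"],d["cx"],d["cy"],np.round(d["R"],3).tolist(),np.round(d["t"],3).tolist())
E
```

```text
{'clock': 0.0, 'joints': array([ 6.67094032e+01,  5.26331272e+00,  7.05821843e+01,  1.39510269e-03,
        1.04266113e+02, -3.24901766e+00]), 'joint_vel': array([ 0.04994025, -0.00275598, -0.00275724, -0.05260493, -0.05013223,
        0.04313669]), 'joint_torque': array([ 6.86271378e-04, -4.46445322e+01, -4.06448936e+01,  7.01820944e-02,
        2.89696909e-02, -1.08027186e-04]), 'tcp_pos': array([0.20564533, 0.56371891, 0.40350139]), 'orientation': array([-1.79888646e+02, -7.67616213e-03,  1.59958756e+02]), 'contact_force': array([-0.54653479, -0.38952283, -0.441582  ]), 'torque': array([0.00287047, 0.02168257, 0.02101793]), 'opening': 0.0877564126609676}
scene 392.5425699226979 253.429715999961 197.02400163586043 [[-0.767, -0.642, -0.015], [-0.47, 0.577, -0.668], [0.438, -0.505, -0.744]] [0.325, 0.354, 0.652]
top 354.52451687630054 262.18438846097376 197.31303295797153 [[0.167, -0.986, 0.001], [-0.962, -0.163, -0.221], [0.218, 0.036, -0.975]] [-0.177, 0.505, 0.847]
wrist 312.32785971201747 248.88130287638495 189.26013642361596 [[0.344, 0.939, -0.003], [0.901, -0.329, 0.282], [0.264, -0.099, -0.959]] [-0.598, -0.033, 0.39]
```

View pics/scene0.png

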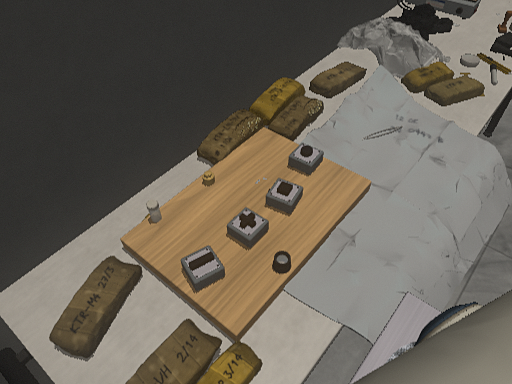

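View pics/top0.png

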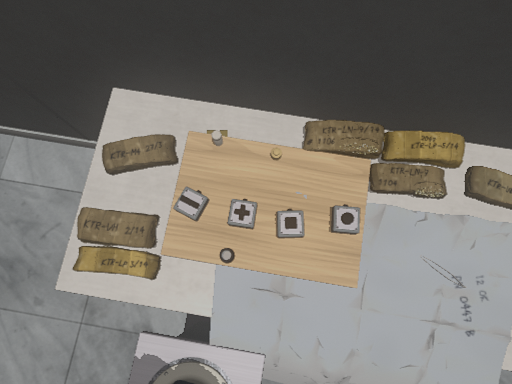

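View pics/wrist0.png

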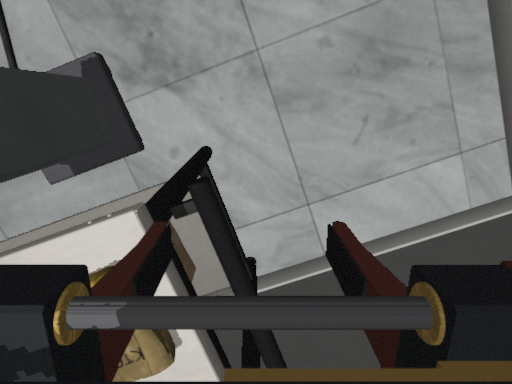

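The top view shows the keys at about these pixels: bar (191,203), cross (242,213), square (290,223), round (346,219). The vial is near (217,138), the weight (276,154) and the loupe (227,255). Scene view, same order: (203,262), (247,221), (285,188), (306,151).

```bash
cat > h.py <<'E'
import cv2,numpy as np
def ray(d,u,v,z):
    R=np.array(d["R"]);t=np.array(d["t"]);c=-R.T@t
    w=R.T@np.array([(u-d["cx"])/d["fx"],(v-d["cy"])/d["fy"],1]);return c+w*(z-c[2])/w[2]
def tri(obs):
    A=np.zeros((3,3));b=np.zeros(3);L=[]
    for d,u,v in obs:
        R=np.array(d["R"]);c=-R.T@np.array(d["t"]);w=R.T@np.array([(u-d["cx"])/d["fx"],(v-d["cy"])/d["fy"],1]);w/=np.linalg.norm(w)
        P=np.eye(3)-np.outer(w,w);A+=P;b+=P@c;L.append((P,c))
    X=np.linalg.solve(A,b);return X,[np.linalg.norm(P@(X-c))*1e3 for P,c in L]
def blob(d,u,v,w=16,th=60):
    g=d["frame"].max(2);m=(g<th).astype(np.uint8)
    n,lab,st,ce=cv2.connectedComponentsWithStats(m[v-w:v+w,u-w:u+w])
    k=min((i for i in range(1,n) if st[i][4]>20),key=lambda i:np.hypot(*(ce[i]-w)))
    M=(lab==k).astype(np.uint8);c=max(cv2.findContours(M,0,2)[0],key=cv2.contourArea)
    return ce[k]+[u-w,v-w],st[k][4],c.reshape(-1,2)+[u-w,v-w]
E
python3 - <<'E'
from station import r
from h import *
T=r.snapshot("top");S=r.snapshot("scene")
px=dict(bar=((191,203),(203,262)),cross=((242,213),(247,221)),square=((290,223),(285,188)),round=((346,219),(306,151)))
for k,(a,b) in px.items():
    ct,at,c1=blob(T,*a);cs,as_,c2=blob(S,*b)
    print(k,ct.round(1),at,cs.round(1),as_,"top@.086",ray(T,*ct,.084).round(4),"scene",ray(S,*cs,.084).round(4),"tri",[np.round(x,4) for x in tri([(T,*ct),(S,*cs)])])
    W=np.array([ray(T,*p,.086)[:2] for p in c1])*1000
    print("  rect mm",cv2.minAreaRect(W.astype(np.float32)))
for k,(a,h) in dict(vial=((217,134),.088),weight=((276,152),.066),loupe=((227,255),.066),c1=((190,132),.036),c2=((370,160),.036),c3=((358,287),.036),c4=((163,255),.036)).items(): print(k,ray(T,*a,h).round(3))
for n,d,(x,y,w,h) in(("t",T,(160,120,220,170)),("s",S,(110,130,270,210))):
    cv2.imwrite(f"pics/z{n}.png",cv2.resize(d["frame"][y:y+h,x:x+w,::-1],None,fx=2.8,fy=2.8,interpolation=cv2.INTER_CUBIC))
E
```

```text
Traceback (most recent call last):
  File "h.py", line 14, in blob
    k=min((i for i in range(1,n) if st[i][4]>20),key=lambda i:np.hypot(*(ce[i]-w)))
ValueError: min() iterable argument is empty
```

Run:
```python
import cv2,numpy as np
for n,(x,y,w,h) in(("top",(160,120,220,170)),("scene",(110,130,270,210))):
    d=cv2.imread(f"pics/{n}0.png")
    cv2.imwrite(f"pics/z{n}.png",cv2.resize(d[y:y+h,x:x+w],None,fx=2.8,fy=2.8,interpolation=cv2.INTER_CUBIC))
d=cv2.imread("pics/top0.png").max(2)
print(d[196:212,180:204]); print(d[214:232,282:300])
```

```text
[[118  73  67  67  81 135 174 175 180 179 177 177 177 176 175 178 179 180
  181 179 162 132 130 121]
 [ 90  69  71  71  70  66  68 122 174 176 179 179 178 177 178 177 176 178
  180 182 183 176 145 124]
 [ 73  70  72  72  72  71  68  66  79 134 175 177 180 179 178 177 177 176
  176 178 181 165 111 145]
 [ 69  68  71  71  73  73  72  72  67  72 106 153 175 177 180 179 179 178
  178 176 178 166 129 140]
 [108  85  67  69  71  71  74  73  72  71  68  70 106 153 174 177 180 180
  178 179 179 180 174 140]
 [178 148 106  83  70  69  71  71  72  72  71  71  68  69 104 154 174 178
  180 179 180 182 165 111]
 [180 182 177 148 107  85  67  70  71  74  71  74  73  71  68  72 105 152
  175 177 181 172 132 124]
 [178 178 178 181 177 148 103  84  67  72  72  74  73  73  71  70  68  69
  103 154 183 167 125 124]
 [178 177 178 178 180 182 179 148 100  70  69  72  74  72  74  72  69  69
   65 120 167 127 127 113]
 [177 177 178 177 177 178 180 183 171 118 105  87  69  72  73  73  74  70
   70  98 132 128 123 105]
 [177 177 177 178 177 178 178 179 180 184 180 148 100  73  69  71  72  67
   93 131 126 12
[... 1167 characters left out ...]
 76  74 110 168 186 185]
 [184 186 171  78  72  78  75  75  77  77  76  77  74  74 108 165 186 184]
 [183 184 169  76  73  77  75  76  76  76  77  77  77  74  89 146 185 182]
 [185 186 171  80  73  78  78  78  77  76  78  77  76  76  90 148 188 185]
 [186 187 174  91  73  77  77  75  77  77  76  77  77  75  90 150 188 186]
 [183 183 171  99  67  71  72  72  72  72  71  72  72  70  92 151 186 184]
 [183 184 180 146  89  91  96 110 108 108 108 108 109 106 127 168 184 182]
 [185 184 187 181 162 162 172 191 190 190 190 190 189 189 187 186 184 184]
 [185 183 183 184 185 185 185 184 184 184 184 184 183 184 183 183 184 181]
 [178 184 183 183 183 182 182 181 182 182 182 182 181 181 182 182 183 171]]
```

View pics/ztop.png

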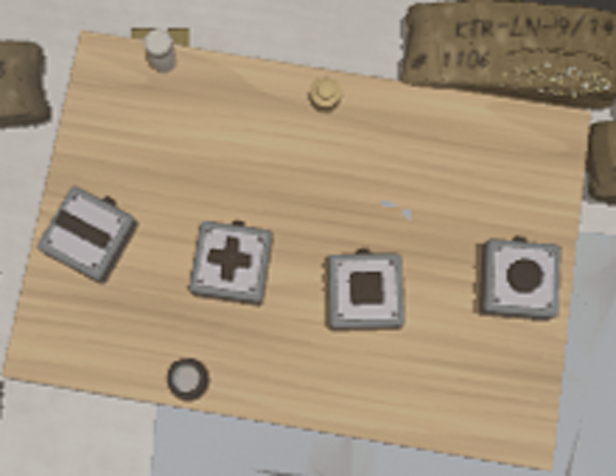

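View pics/zscene.png

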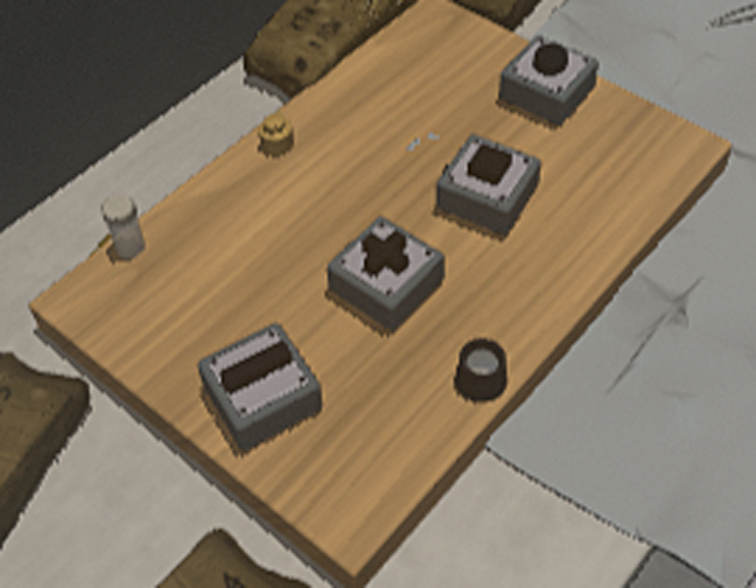

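The crops show all four boxes well separated. In the top crop the bar cap is at (82,227), cross (230,258), square (366,288) and round (524,276). The caps read about 75 in brightness against about 180 for the plates, so I'll raise the threshold.

Run:
```python
from station import r
from h import *
T=r.snapshot("top");S=r.snapshot("scene")
px=dict(bar=((190,201),(203,262)),cross=((242,212),(247,221)),square=((291,223),(285,188)),round=((347,218),(306,151)))
for k,(a,b) in px.items():
    ct,at,c1=blob(T,*a,11 if k!='bar' else 14,118 if k!='bar' else 100);cs,as_,c2=blob(S,*b,14,100)
    print(k,ct.round(1),at,cs.round(1),as_,"top@.085",ray(T,*ct,.085).round(4),"scene@.083",ray(S,*cs,.083).round(4),"tri",[np.round(x,4) for x in tri([(T,*ct),(S,*cs)])])
    W=np.array([ray(T,*p,.086)[:2] for p in c1])*1000
    print("  rect mm",np.round(cv2.boxPoints(cv2.minAreaRect(W.astype(np.float32)))).tolist(),cv2.minAreaRect(W.astype(np.float32)))
for k,(a,h) in dict(vial=((217,137),.088),weight=((276,153),.066),loupe=((227,255),.066),c1=((190,132),.036),c2=((370,160),.036),c3=((358,287),.036),c4=((163,255),.036)).items(): print(k,ray(T,*a,h).round(3))
for z in(.3,):
    for p in([.5,-.2],[.5,.15]):
        print(p,[r.inverse_kinematics([*p,z],[180,0,y]) is not None for y in(0,45,90,135,180)])
```

```text
bar [188.9 201.4] 107 [201.4 260.8] 280 top@.085 [0.4811 0.0852 0.085 ] scene@.083 [0.4805 0.0871 0.083 ] tri [array([0.4818, 0.0862, 0.0806]), array([0.0413, 0.0413])]
  rect mm [[467.0, 62.0], [479.0, 58.0], [495.0, 107.0], [483.0, 111.0]] ((480.7593688964844, 84.39601135253906), (51.877838134765625, 12.5589599609375), 71.65674591064453)
cross [241.6 212.1] 130 [246.5 218.8] 257 top@.085 [ 0.4765 -0.0475  0.085 ] scene@.083 [ 0.4805 -0.0466  0.083 ] tri [array([ 0.4782, -0.0465,  0.0842]), array([1.7607, 1.7607])]
  rect mm [[454.0, -49.0], [478.0, -70.0], [499.0, -45.0], [475.0, -25.0]] ((476.58465576171875, -47.21928787231445), (32.10914993286133, 31.444063186645508), 50.03911590576172)
square [290.5 222.5] 139 [284.5 187.8] 174 top@.085 [ 0.471 -0.169  0.085] scene@.083 [ 0.4724 -0.1681  0.083 ] tri [array([ 0.472 , -0.1688,  0.0824]), array([0.6797, 0.6797])]
  rect mm [[455.0, -158.0], [460.0, -185.0], [487.0, -180.0], [482.0, -153.0]] ((470.97808837890625, -169.00225830078125), (26.908004760742188, 27.00560760498047), 9.635775566101074)
round [346.9 218.1] 126 [302.2 154.8] 251 top@.085 [ 0.5047 -0.3027  0.085 ] scene@.083 [ 0.5054 -0.2835  0.083 ] tri [array([ 0.5135, -0.3057,  0.0617]), array([4.5189, 4.5189])]
  rect mm [[484.0, -298.0], [502.0, -323.0], [525.0, -306.0], [507.0, -282.0]] ((504.6066589355469, -302.3802185058594), (27.94454002380371, 30.020185470581055), 35.95803451538086)
vial [0.657 0.049 0.088]
weight [ 0.648 -0.106  0.066]
loupe [ 0.37  -0.03   0.066]
c1 [0.679 0.135 0.036]
c2 [ 0.681 -0.356  0.036]
c3 [ 0.348 -0.36   0.036]
c4 [0.344 0.132 0.036]
[0.5, -0.2] [True, True, True, True, True]
[0.5, 0.15] [True, True, True, True, True]
```

The two views agree to 2 mm on the bar, square and cross, with triangulated heights of 0.081–0.084. The round cap's scene blob merged with its surroundings, so I'm using the top ray for it; its 28 x 30 mm size matches a 30 mm disc. Next I close the fingers and press the square key.

```bash
cat > press.py <<'E'
from station import r
import numpy as np
TIP=.182
def go(x,y,yaw,z=.33):
    r.reach([x,y,z],[180,0,yaw]); 
def press(x,y,yaw,depth=.0078):
    o=[180,0,yaw]
    r.servo_line([x,y,TIP+.093],o,speed=.12); r.wait(.3)
    s=r.sense(); f0=s["contact_force"][2]; print("base",s["clock"],s["tcp_pos"].round(4),s["contact_force"].round(2))
    z=TIP+.093; zc=None
    while z>TIP+.0745:
        z-=.001; r.servo_line([x,y,z],o,speed=.02)
        s=r.sense(); f=s["contact_force"]; a=s["tcp_pos"][2]-TIP
        print(round(s["clock"],2),round(z-TIP,4),round(a,4),f.round(1))
        if zc is None and f[2]-f0>2: zc=a
        if f[2]-f0>9: print("stop force");break
        if zc is not None and zc-a>depth-.0005: break
        if zc is None and z<TIP+.0785: print("no contact");break
    r.servo_line([x,y,.30],o,speed=.12)
    print("end",r.sense()["clock"],zc)
E
python3 - <<'E'
from press import *
go(.4715,-.1687,189.6-360)
r.grab(5); s=r.sense();print(s["clock"],s["tcp_pos"],s["orientation"],s["opening"],s["joints"].round(1))
press(.4715,-.1687,189.6-360)
E
```

```text
4.45 [ 0.47149949 -0.16867865  0.32996729] [ 1.79997534e+02 -3.94853532e-03 -1.70398429e+02] 0.00048350550386841115 [ -23.6  -10.3   93.1   -0.    97.2 -123.2]
base 5.3583 [ 0.4716 -0.1688  0.2758] [-0.08  0.75 -0.05]
5.61 0.092 0.092 [ 0.5 -0.2  0.8]
5.86 0.091 0.0909 [ 0.1 -1.5 -0.4]
6.11 0.09 0.0899 [ 0.7 -0.  -0.2]
6.36 0.089 0.0889 [ 0.4 -0.1  0.4]
6.61 0.088 0.0879 [ 0.1 -1.  -1. ]
6.86 0.087 0.0869 [-0.4 -0.1 -0.3]
7.11 0.086 0.0862 [ 0.  -0.   1.4]
7.36 0.085 0.0854 [ 0.2 -0.1  3.3]
7.61 0.084 0.0842 [-0.2  0.4  3.4]
7.86 0.083 0.0829 [-0.6 -0.3  3.3]
8.11 0.082 0.0819 [ 0.  -0.5  3.2]
8.36 0.081 0.0809 [ 0.4 -1.   2.1]
8.61 0.08 0.0799 [ 1.5 -0.2  2.6]
8.86 0.079 0.0789 [ 2.1 -1.2  2.2]
9.11 0.078 0.0779 [ 2.1 -1.1  2.9]
end 9.5917 0.08536295269100774
```

Contact came at tip height 0.086 with about 3 N, as expected, and the key went down about 8 mm. Now the round key, with a picture after it.

Run:
```python
from press import *
import cv2
go(.505,-.3028,-170.4,.31)
press(.505,-.3028,-170.4)
d=r.snapshot("scene")["frame"][130:340,110:380,::-1]
cv2.imwrite("pics/s2.png",cv2.resize(d,None,fx=2.8,fy=2.8,interpolation=cv2.INTER_CUBIC))
```

```text
base 10.9417 [ 0.5051 -0.3028  0.2759] [ 0.94 -0.55 -0.02]
11.19 0.092 0.092 [ 0.8 -0.1  0. ]
11.44 0.091 0.0908 [-0.4  0.5  0.6]
11.69 0.09 0.0899 [ 0.  -0.9  0. ]
11.94 0.089 0.0889 [-0.2 -0.7  0.3]
12.19 0.088 0.0879 [ 0.5  0.2 -0.5]
12.44 0.087 0.0869 [ 0.1 -0.1 -0.3]
12.69 0.086 0.0862 [0.5 0.  1. ]
12.94 0.085 0.0854 [-0.4 -0.5  4.4]
13.19 0.084 0.0842 [-1.   1.3  3.3]
13.44 0.083 0.0829 [-0.1  1.3  3.4]
13.69 0.082 0.0819 [ 0.7 -0.9  2.9]
13.94 0.081 0.0809 [ 1.1 -0.9  3.4]
14.19 0.08 0.0799 [ 1.6 -0.9  2.8]
14.44 0.079 0.079 [ 1.4 -1.2  2.9]
14.69 0.078 0.0779 [ 1.3 -0.2  3.1]
end 15.175 0.08543397275161402
```

View pics/s2.png

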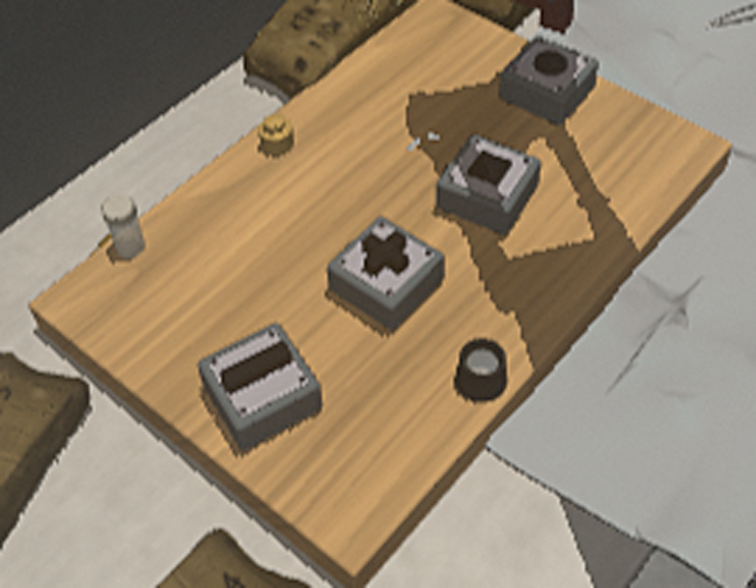

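The crop shows both the square cap (490,167) and the round cap (550,63) sunk, with the boxes unmoved. Bar next.

Run:
```python
from press import *
from h import *
r.servo_line([.505,-.3028,.33],speed=.15)
go(.4811,.0858,161.65,.33)
press(.4811,.0858,161.65)
r.reach([.40,.40,.38],[180,0,161.65]); r.wait(.3)
S=r.snapshot("scene");T=r.snapshot("top")
print(r.sense()["clock"],r.sense()["contact_force"].round(1))
for n,d,(x,y,w,h) in(("t3",T,(160,120,220,170)),("s3",S,(110,130,270,210))):
    cv2.imwrite(f"pics/{n}.png",cv2.resize(d["frame"][y:y+h,x:x+w,::-1],None,fx=2.8,fy=2.8,interpolation=cv2.INTER_CUBIC))
px=dict(bar=(190,201),cross=(242,212),square=(291,223),round=(347,218))
for k,a in px.items():
    ct,at,c1=blob(T,*a,11 if k!='bar' else 14,118 if k!='bar' else 100);print(k,ct.round(1),at)
```

```text
base 17.9333 [0.4813 0.0858 0.2758] [-0.14 -0.83  0.22]
18.18 0.092 0.092 [ 0.5 -0.1 -0.3]
18.43 0.091 0.0908 [-0.5 -0.   0.1]
18.68 0.09 0.0899 [0.5 0.8 0.3]
18.93 0.089 0.0889 [ 0.1  0.7 -0.2]
19.18 0.088 0.0879 [-0.1 -0.6  0.2]
19.43 0.087 0.0869 [ 0.4  0.3 -0.6]
19.68 0.086 0.0861 [ 0.4 -0.7  0.9]
19.93 0.085 0.0854 [-0.9  1.5  3.2]
20.18 0.084 0.0842 [-0.1  0.   3.6]
20.43 0.083 0.0829 [0.7 0.4 3.8]
20.68 0.082 0.0819 [0.8 0.2 2.6]
20.93 0.081 0.0809 [1.  0.5 2.4]
21.18 0.08 0.08 [0.9 0.6 2.7]
21.43 0.079 0.0789 [1.6 0.2 2.9]
21.68 0.078 0.0779 [2.  0.6 1.9]
end 22.1667 0.0853539556411575
23.8333 [ 0.4 -0.1  0.8]
bar [189.5 201.8] 96
cross [241.6 212.1] 130
square [290.2 222.9] 121
round [346.6 218.4] 111
```

View pics/s3.png

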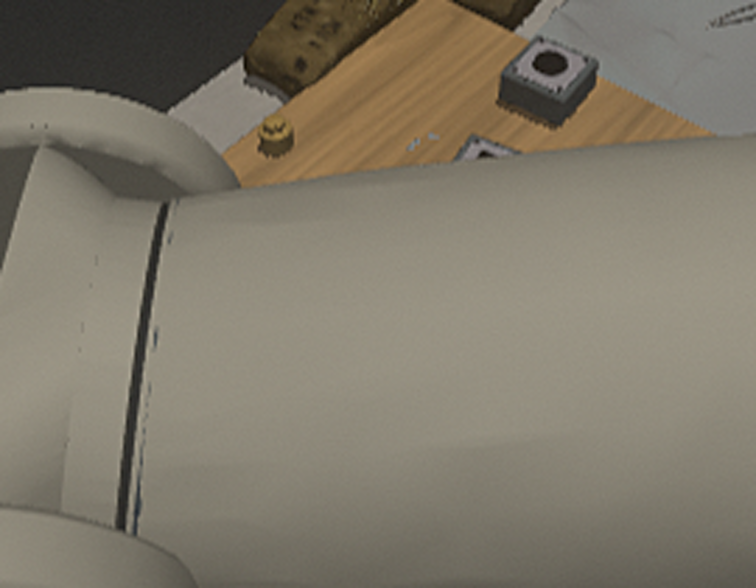

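View pics/t3.png

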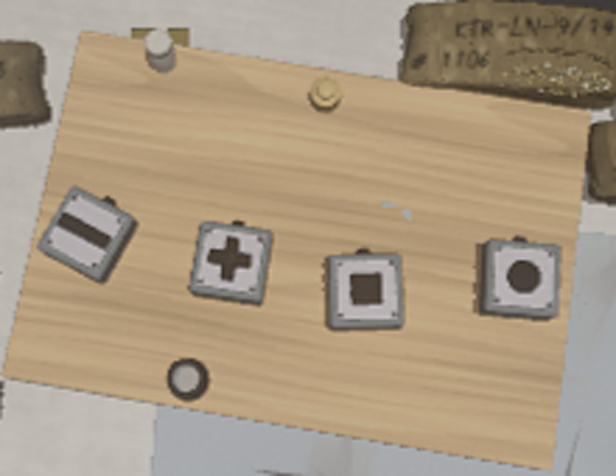

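The top crop shows every box and bystander where it was. The three pressed caps have shrunk by 10–13% in area and the cross is unchanged at 130 px. In the scene view the arm hides the bar. I'm handing in.

```bash
python3 -c "
from station import r
r.hand_in()"
```

```text
the job is handed in; nothing more can be done
```

I pressed the square, round and long bar keys in that order with the closed fingertips, then moved the arm clear and handed in at about 24 s.

- **Presses:** Each key made contact at about z = 0.086, as expected. I pushed each one down about 8 mm with 2–4.5 N, so past the 5 mm switch-on point and short of the 10 mm stop.
- **Last top view:** All three pressed caps look smaller, as they should when lower (139 to 121 px, 126 to 111, 107 to 96). The plus-shaped cap is unchanged at 130 px. The boxes, vial, brass weight and loupe are where they started.
- **Checks that failed or were limited:** In the first pictures the scene-camera outline of the round key merged with its surroundings, so I placed it from the top camera alone. In the last scene picture the arm hid the bar, the cross and most of the square. The bar's final state therefore rests on the press readings and the top view.

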